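Find the tin with the steel bushing and present it

TASK

Lift the lid of the grey parts case until it leans back on its stop and stays open. Of the two look-alike tins inside, lift first the left one (as the robot sees it) well off the case floor, hold it still a moment to feel its weight and stand it back in the case, then lift the right one in the same way to find out which is heavier. Finish while holding the heavier tin, still and upright, in the gripper about 15 cm above the middle of the round hand-over mat, with the lighter one standing in the open case and the other things on the counter left where they are.

Things in the scene. Friction and masses are not known exactly. Their poses are not given: they have to be found in the camera images.
- case: open-topped grey steel case fixed to the counter, 142 (x) x 262 (y) x 85 mm (z) outside, walls and floor 6 mm thick; origin at the centre of its underside, its x axis points away from the robot towards the hinged side, y to the left along its long side. The tins stand on its floor about 60 mm to the left and right of the middle and 10 mm nearer the front; a small bearing ring (32 mm across, 9 mm tall) lies loose on the floor between them, near the back, and may be touched
- lid (a joint): angle of the case's lid about its far upper edge: 0 shut, 1.8 rad against its stop (leaning back past upright, where its weight keeps it). It falls shut if let go below about 1.5 rad. The lid is a 7 mm plate weighing 0.35 kg that covers the case; lifting its handle takes about 2 N
- lid_handle (a point): middle of the lid's handle: a steel bar 16 mm thick and 40 mm long parallel to the case's y axis, standing 28 mm out from the lid's front edge on a narrow tongue. It can be pinched by its two ends (40 mm apart) and then turns between the fingers as the lid swings. Moves with the lid, on a circle of 170 mm about the hinge
- lid_hinge (a point): middle of the lid's hinge line, on the case's far upper edge, 71 mm from the case's centre and 85 mm above the counter; the line runs along the case's y axis; the handle's middle lies 170 mm in front of it and 4 mm above it when shut
- tin_left: the left tin (on the left, +y half of the case): a closed square aluminium tin, 46 x 46 mm and 72 mm tall, upright; origin at the centre of its underside, z up, x and y square to its sides, turned by up to 0.2 rad against the case. The two tins look exactly alike; one (either, it varies) holds a steel bushing and weighs 370 to 470 g in all, the other an aluminium one and weighs 190 to 250 g. The bushing has up to 4 mm of play inside. Rigid, may be gripped with 40 N
- tin_right: the right tin (on the right, -y half of the case): a closed square aluminium tin, 46 x 46 mm and 72 mm tall, upright; origin at the centre of its underside, z up, x and y square to its sides, turned by up to 0.2 rad against the case. The two tins look exactly alike; one (either, it varies) holds a steel bushing and weighs 370 to 470 g in all, the other an aluminium one and weighs 190 to 250 g. The bushing has up to 4 mm of play inside. Rigid, may be gripped with 40 N
- mat: round flat hand-over mat fixed to the counter to the right of the case: black rubber with a cork top, 120 mm across, 4 mm thick; origin under its centre
- oil: bystander: upright oil can, 56 mm across, 130 mm tall; origin under its centre
- socket: bystander: small steel wrench socket standing on end, 28 mm across, 34 mm tall; origin under its centre
- driver: bystander: screwdriver lying on the counter to the left of the case
- spanner: bystander: spanner lying on the counter at the right
- tape: bystander: flat roll of tape, 90 mm across, 25 mm tall, to the left of the case; origin under its centre
There are look-alikes about, which are no part of the job. Of the things that look like the mat, take the one that is nearest to the robot's base at the start.

How it is judged:
By the outcome, as a careful person would: the job done as asked, in the order asked, and still so for the second after the job is handed in, while the arm keeps its last pose, push and grip.
It also fails if it takes over 72 s, if anything falls off the work surface, if the arm or the gripper's body presses on something with over 40 N, if the wrist force passes 120 N, or if a joint passes its speed limit or range.

ROBOT

A 6-joint arm with a two-finger parallel gripper is mounted at the origin on the work surface. World frame = base frame: x ahead of the robot, y to its left, z up, the work surface at z = 0. Lengths are in mm, angles in rad, forces in N, time in s.
With the tool pointing down it reaches from about 275 to 750 mm from the base axis. Payload 10.2 kg.
Tool frame: the origin (TCP) lies at the very end of the fingers, on their centre line; the grasp point (between the pads) lies 19 mm behind it; z points along the fingers, x is the direction in which the jaws open and shut, and the axes are right-handed (so a half turn about z gives the same grasp; the last joint's range is limited). The gripper opens to 85 mm and grips with 20 to 120 N. Pads are 22 mm wide; open, the fingers measure 114 mm over their backs; the gripper's body (76 mm by 85 mm) begins 54 mm behind the grasp point. The pads swing forward as they close: fully open they stand 13 mm farther back than shut.
Start: joints at [-1.33, 0.313, 1.498, -0, 1.331, -0.223], TCP at [234.848, -469.551, 231.294] pointing down, gripper open.
Joint ranges: [-2.94, 2.94], [-0.97, 2.17], [0.19, 2.56], [-1.23, 4.37], [0.02, 3.11], [-2.88, 2.88]. Speed limits (rad/s): [2.39, 2.39, 3.01, 3.14, 3.14, 3.14].

INTERFACE

Orientations are given as a unit quaternion [w, x, y, z].
In Python, from rig import ctrl, cams gives the robot as it stands.
- The arm moves only by the tool play_rows, never from a script. Its argument "steps" is a list of rows, each a list of 2 entries, a list of its own where there are three numbers: the shift along the tool's x, y, z normalised to -1 to 1, where 1 is 0.75 m, then the turn, a rotation vector about the tool's x, y, z normalised to -1 to 1, where 1 is 45 degrees. A call has 1 to 20 rows; each row shifts and turns the commanded pose from where the row before left it, along the tool's axes as they then stand; what a row does not reach is not made up. A row lasts 1/10 s, in which the tool goes at most 50 mm and 8.59 degrees, less where a joint would pass 70% of its speed; a pose out of reach is approached as far as the arm can. A call with a number of a shift or a turn outside -1 to 1 is refused whole. A call with a gripper value outside its range is refused whole. "grip" is the closure, from 0 (fully open) to 1 (shut), set as the call begins (left out, the last holds). The fingers move at their own pace and stop on an object; "squeeze" is the grip in N (left out, the last holds). Time passes only in rows, so rows that do not move let the fingers close. It gives the time, the measured TCP pose, the force and the opening at its end, in the units of the state.
- ctrl.sense(): the state, without advancing time (a new reading comes with each control period).
- cams.capture(name): name is "scene" or "top"; returns the picture (400x640x3 uint8, red, green, blue); there is no depth.
- cams.camera_info(name): a dict with "fx", "fy", "cx", "cy" (pixels), "xyz" and "attitude" of the camera in the world. Camera axes: x right, y up, looking along -z (the intrinsics and any distortion apply to the point x, -y, -z); pixel columns grow to the right and rows downward; lengths in mm; the calibration is good to about 2 mm. A picture is of the moment at which its call begins. camera_info takes no time and is no camera call.
- ctrl.finish_job(): hands the job in, once; it reports no verdict.
Trained networks look in the newest picture that a camera, given by its name, has taken for a name from the list of things; names that differ only in an ending like _2 or _b are one class to them, and where a whole thing is asked for, a point or a joint stands for the part that bears it (a point fixed in the world has none). Each returns a list of dicts, best first, with "p" (0 to 1); they miss things now and then, are a little off and sometimes report something else, mostly with a low value. They report only what shows in the picture. A call takes as long as a camera call. They do not tell look-alikes from the thing itself.
- cams.search_frame(camera, thing): "rect" ([centre column, centre row, width, height] in pixels, round what is visible of it).
- cams.tip_of(camera, thing): "pixel" ([column, row] in pixels: a listed point, or the origin of a listed thing).
The state is a dict: "time_s": time; "joints": joint angles; "dq": joint speeds; "tau": joint torques, N m; "eef_pos": TCP position; "ee_rot": TCP orientation; "force": force on the tool from outside, world axes, zero at the start; "wrist_torque": the same for the moment, N m; "grip_width": opening from 0.0 (shut) to 1.0 (fully open).
Only numpy, scipy, OpenCV 4.12 (cv2) and the standard library are available. Lean on these libraries where they do the work, as an engineer would, in place of code of your own. Each camera call takes 0.05 s, during which the arm holds its last target.

## Working session

There is one attempt and no reset: what is moved stays moved. The work goes in short steps, Python scripts to look and compute and a tool call to move; the robot and the scene stay as the last step left them, time stands still between calls to the robot, and variables do not carry over. Pictures are saved under pics/ and viewed, and the job is handed in when it is done.

Besides the shell and the picture viewer there is one more tool, called after "Call:" by a JSON object that holds its "op" and its "data", one argument or row to a line. play_rows: Moves the arm, as the interface text tells. Its arguments: {"type":"object","properties":{"steps":{"type":"array"},"grip":{"type":"number"},"squeeze":{"type":"number"}},"required":["steps"]}

```bash
ls; mkdir -p pics; python3 - <<'E'
from rig import ctrl,cams
import cv2
for n in ["scene","top"]:
    im=cams.capture(n); cv2.imwrite(f"pics/{n}0.png",im[:,:,::-1]); print(n,cams.camera_info(n))
    for t in ["case","lid_handle","lid_hinge","mat","oil","socket","tape"]:
        try: print(t,[(round(d['p'],2),[round(v) for v in d['pixel']]) for d in cams.tip_of(n,t)])
        except Exception as e: print(t,e)
print(ctrl.sense())
E
```

```text
pics
scene {'fx': 464.21560494044286, 'fy': 464.21560494044286, 'cx': 324.70516320736164, 'cy': 192.53293007477066, 'xyz': array([1008.88922037,  626.53558154, 1093.83409157]), 'attitude': array([0.26460038, 0.09988999, 0.32620876, 0.90199583])}
case [(0.95, [357, 266]), (0.27, [412, 377])]
lid_handle [(0.76, [392, 238]), (0.7, [451, 338])]
lid_hinge [(0.87, [335, 257])]
mat [(0.89, [215, 159]), (0.77, [300, 152]), (0.71, [251, 140])]
oil [(0.8, [244, 187]), (0.64, [300, 151])]
socket [(0.43, [342, 172])]
tape [(0.67, [413, 377])]
top {'fx': 407.907609799339, 'fy': 407.907609799339, 'cx': 322.93670764669145, 'cy': 196.401360783855, 'xyz': array([ 451.98143034,  -41.33531173, 1429.27019973]), 'attitude': array([-0.69887457, -0.02812828,  0.03628426,  0.71376928])}
case [(0.84, [270, 203])]
lid_handle [(0.82, [262, 227])]
lid_hinge [(0.61, [271, 182])]
mat [(0.76, [431, 152]), (0.59, [444, 195]), (0.55, [402, 222])]
oil [(0.92, [390, 169])]
socket [(0.58, [359, 238])]
tape [(0.87, [182, 182])]
{'time_s': 0.8, 'joints': array([-1.33042830e+00,  3.12901205e-01,  1.49770980e+00,  1.93468971e-05,
        1.33096232e+00, -2.23405256e-01]), 'dq': array([ 1.38179411e-03, -2.93942649e-05, -5.19008723e-04,  1.81613659e-03,
        2.33868232e-04,  4.47260437e-04]), 'tau': array([-9.76743722e-04, -4.12153351e+01, -2.59894538e+01, -2.73515225e-04,
        4.26260758e-04,  4.54761732e-06]), 'eef_pos': array([ 234.8402826 , -469.56181614,  231.2898648 ]), 'ee_rot': array([ 7.25261558e-08,  8.50682634e-01, -5.25679614e-01,  1.34767106e-05]), 'force': array([ 0.51326724,  0.46325096, -0.56422169]), 'wrist_torque': array([ 0.03041667,  0.01779321, -0.00051821]), 'grip_width': 1.001137917843486}
```

View pics/scene0.png

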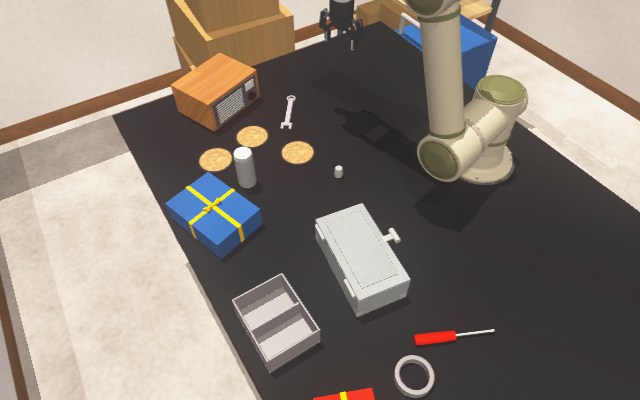

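View pics/top0.png

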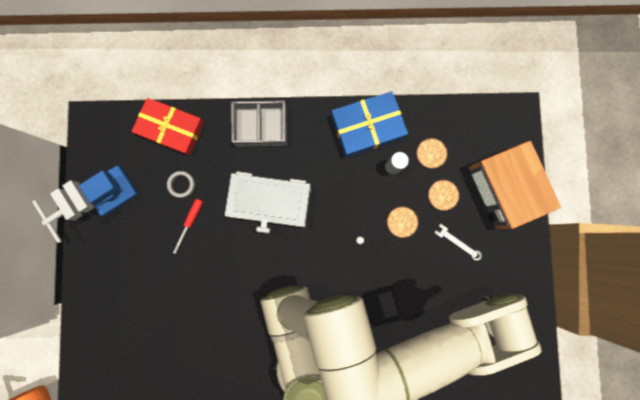

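Top picture: case at (268,200), handle at (263,227), mats at (431,152), (444,195), (402,222). In the scene view the same mats are at (215,159), (251,137), (297,152). Next I triangulate these and look closer.

```bash
cat > h.py <<'E'
import numpy as np, cv2
from scipy.spatial.transform import Rotation as R
from rig import ctrl,cams
def Rot(q): return R.from_quat([q[1],q[2],q[3],q[0]])
def ray(n,px):
    c=cams.camera_info(n); d=np.array([(px[0]-c['cx'])/c['fx'],-(px[1]-c['cy'])/c['fy'],-1.])
    d=Rot(c['attitude']).apply(d); return np.array(c['xyz']),d/np.linalg.norm(d)
def atz(n,px,z):
    o,d=ray(n,px); return o+d*(z-o[2])/d[2]
def tri(pa,pb):
    o1,d1=ray('scene',pa);o2,d2=ray('top',pb)
    A=np.stack([d1,-d2],1); t=np.linalg.lstsq(A,o2-o1,rcond=None)[0]
    a=o1+d1*t[0];b=o2+d2*t[1]; return (a+b)/2,np.linalg.norm(a-b)
def proj(n,p):
    c=cams.camera_info(n); q=Rot(c['attitude']).inv().apply(np.array(p,float)-np.array(c['xyz']))
    return np.array([c['cx']+c['fx']*q[0]/-q[2], c['cy']-c['fy']*q[1]/-q[2]])
def crop(n,name,x0,y0,w,h,s):
    im=cams.capture(n)[:,:,::-1]; cv2.imwrite(f"pics/{name}.png",cv2.resize(im[y0:y0+h,x0:x0+w],None,fx=s,fy=s,interpolation=cv2.INTER_CUBIC))
E
python3 - <<'E'
from h import *
np.set_printoptions(precision=1,suppress=True)
for m in [((215,159),(431,152)),((251,137),(444,195)),((297,152),(402,222))]:
    t=tri(*m); print('mat',t,np.hypot(*t[0][:2]))
print('handle',tri((392,238),(262,227)),'hinge',tri((335,257),(271,182)),'case',tri((357,266),(270,203)))
print('oil',tri((244,187),(390,169)),'socket',tri((338,177),(360,242)),atz('top',(360,242),30))
crop('scene','sc1',290,190,140,130,5.5); crop('top','tc1',215,165,110,75,7)
E
```

```text
mat (array([ 731.8, -446.2,    3.6]), np.float64(1.8654470903894704)) 857.1418442457649
mat (array([ 579.6, -490.2,  -11. ]), np.float64(0.06491539276351246)) 759.0856236392244
mat (array([ 486.9, -335.2,   -2.4]), np.float64(0.7084198132377155)) 591.1335954084806
handle (array([477.9, 144.9,  79.7]), np.float64(0.5432035396646502)) hinge (array([630.9, 111.8,  72.7]), np.float64(8.18685581079183)) case (array([566.4, 126. ,  -9.9]), np.float64(6.776150217625948))
oil (array([ 688.3, -310.6,  -32.7]), np.float64(19.109137465058797)) socket (array([ 420.2, -188.4,  -28.4]), np.float64(1.6744678768439651)) [ 420.8 -182.    30. ]
```

```bash
python3 - <<'E'
from h import *
a=cv2.imread('pics/scene0.png')[110:190,190:340];b=cv2.imread('pics/top0.png')[130:245,380:470]
f=lambda i,s:cv2.resize(i,None,fx=s,fy=s,interpolation=cv2.INTER_CUBIC)
a=f(a,2.6);b=f(b,4)
H=max(a.shape[0],b.shape[0]);o=np.zeros((H,a.shape[1]+b.shape[1],3),np.uint8);o[:a.shape[0],:a.shape[1]]=a;o[:b.shape[0],a.shape[1]:]=b
cv2.imwrite('pics/mats.png',o);print(o.shape)
E
```

```text
(460, 750, 3)
```

View pics/sc1.png

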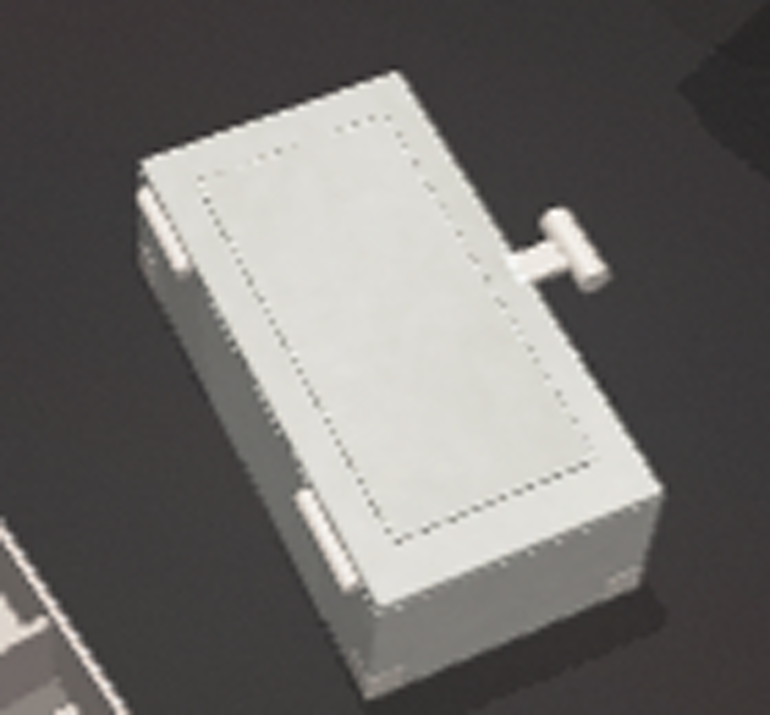

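View pics/tc1.png

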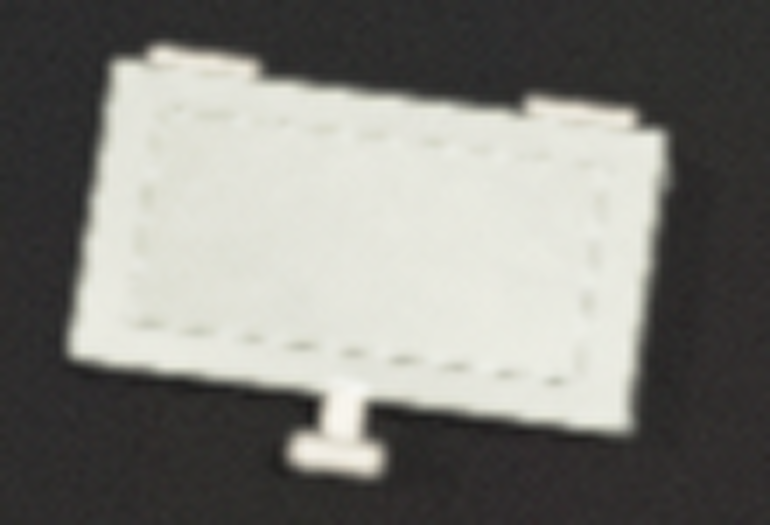

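View pics/mats.png

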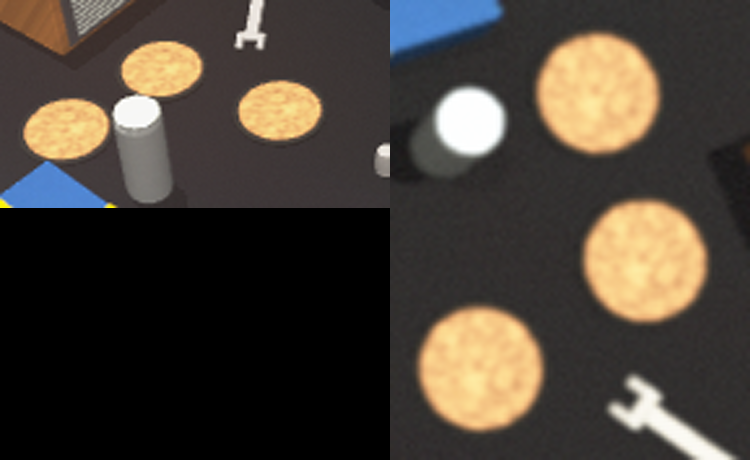

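Crop: the three discs are identical. The nearest to the base is scene (297,152) / top (402,222), 591 mm away against 759 and 857, and it is the one meant. Next, the case from its lid corners.

```bash
python3 - <<'E'
from h import *
np.set_printoptions(precision=1,suppress=True)
S={'NR':(398,72),'FR':(143,162),'FL':(378,605),'NL':(662,490),'H':(575,250)}
T={'FL':(112,60),'FR':(667,130),'NR':(632,432),'NL':(68,357),'H':(337,453)}
P={}
for k in S:
    s=(np.array(S[k])+.5)/5.5-.5+[290,190]; t=(np.array(T[k])+.5)/7-.5+[215,165]
    P[k]=tri(s,t); print(k,P[k], 'topz88',atz('top',t,90),'scz',atz('scene',s,90))
g=lambda k:P[k][0]
print(np.linalg.norm(g('NL')-g('NR')),np.linalg.norm(g('FL')-g('FR')),np.linalg.norm(g('NL')-g('FL')))
d=g('NL')-g('NR')+g('FL')-g('FR'); print('yaw',np.arctan2(-d[0],d[1])); e=g('FR')-g('NR')+g('FL')-g('NL');print('yaw x',np.arctan2(e[1],e[0]))
c=sum(g(k) for k in['NL','NR','FL','FR'])/4;print('centre',c, 'handle rel',g('H')-c)
E
```

```text
NR (array([476.1,   4.6,  79.9]), np.float64(3.4564349977222535)) topz88 [477.2   3.2  90. ] scz [480.1  11.9  90. ]
FR (array([618. , -14.3,  84.6]), np.float64(4.576883893689564)) topz88 [619.1 -15.8  90. ] scz [618.3  -9.4  90. ]
FL (array([658.3, 245.5,  88.8]), np.float64(1.141700990066102)) topz88 [657.7 245.6  90. ] scz [659.2 245.6  90. ]
NL (array([518.2, 266.9,  86.1]), np.float64(0.5820295476703671)) topz88 [517.8 266.2  90. ] scz [520.4 268.2  90. ]
H (array([469.9, 142.3,  84.1]), np.float64(1.4311771953769492)) topz88 [470.4 141.   90. ] scz [472.5 145.6  90. ]
265.7528873464849 262.94421958281436 141.74925348433138
yaw -0.1567826085379477
yaw x -0.14242258347472533
centre [567.6 125.7  84.8] handle rel [-97.7  16.6  -0.7]
```

Call:
{"op": "play_rows", "data": {
  "steps": [
    [[0,0,0],[0,0,0.156]],
    [[0,0,0],[0,0,0.156]],
    [[0,0,0],[0,0,0.156]],
    [[0,0,0],[0,0,0.156]],
    [[-0.0534,-0.0119,0.007],[0,0,0.156]],
    [[-0.0534,-0.0119,0.007],[0,0,0]],
    [[-0.0534,-0.0119,0.007],[0,0,0]],
    [[-0.0534,-0.0119,0.007],[0,0,0]],
    [[-0.0534,-0.0119,0.007],[0,0,0]],
    [[-0.0534,-0.0119,0.007],[0,0,0]],
    [[-0.0534,-0.0119,0.007],[0,0,0]],
    [[-0.0534,-0.0119,0.007],[0,0,0]],
    [[-0.0534,-0.0119,0.007],[0,0,0]],
    [[-0.0534,-0.0119,0.007],[0,0,0]],
    [[-0.0534,-0.0119,0.007],[0,0,0]],
    [[-0.0534,-0.0119,0.007],[0,0,0]],
    [[-0.0534,-0.0119,0.007],[0,0,0]],
    [[-0.0534,-0.0119,0.007],[0,0,0]],
    [[-0.0534,-0.0119,0.007],[0,0,0]],
    [[0,0,0],[0,0,0]]
  ]
}}

```text
time_s: 2.9
eef_pos: [452.0, 109.6, 151.9]
ee_rot: [0.0, -0.654, 0.756, 0.0]
force: [-2.0, -1.0, -0.4]
grip_width: 1.003
```

```bash
cat >> h.py <<'E'
YAW=-0.15
def goto(p,yaw=None):
    "shift (normalised, tool axes) to world TCP p, and the turn about tool z to bring tool x to world angle yaw"
    s=ctrl.sense(); r=Rot(s['ee_rot']); m=r.as_matrix()
    th=np.arctan2(m[1,0],m[0,0]); d=np.array(p)-s['eef_pos']
    print('pos',s['eef_pos'].round(1),'th',th.round(3),'tilt',np.degrees(np.arccos(-m[2,2])).round(2),'d mm',(r.inv().apply(d)).round(1),'norm',(r.inv().apply(d)/750).round(4))
    if yaw is not None: print('turn total norm',np.round((th-yaw)/(np.pi/4),4))
E
python3 - <<'E'
from h import *
goto([471,142.5,130],-1.7208)
crop('scene','sc2',290,130,180,140,4.4); crop('top','tc2',215,130,110,110,5)
s=ctrl.sense();print(s['time_s'],s['force'],proj('top',s['eef_pos']),proj('scene',s['eef_pos']))
E
```

```text
pos [452.  109.6 151.9] th -1.715 tilt 0.05 d mm [-35.3 -14.1  21.9] norm [-0.047  -0.0188  0.0292]
turn total norm 0.0072
3.0 [-0.06837451 -0.28262164 -0.3106134 ] [271.09300456 234.95679133] [394.14952382 207.08469041]
```

View pics/sc2.png

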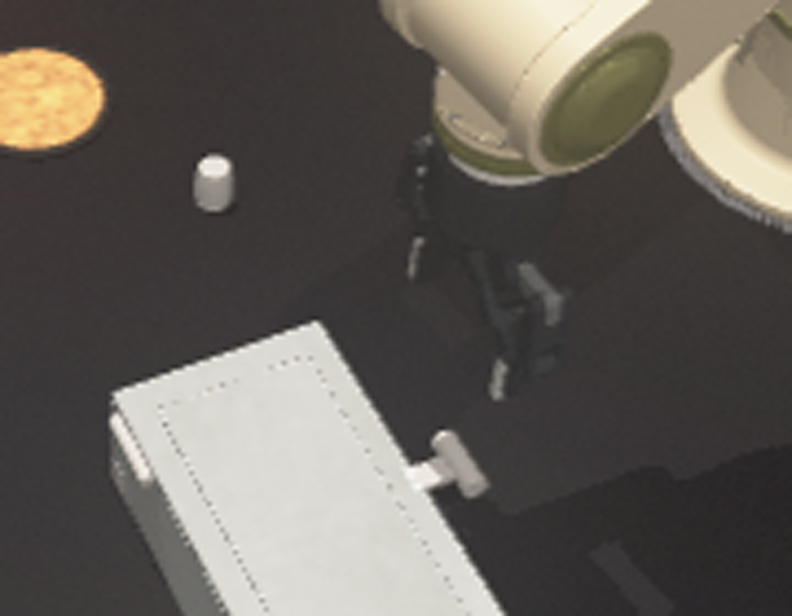

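View pics/tc2.png

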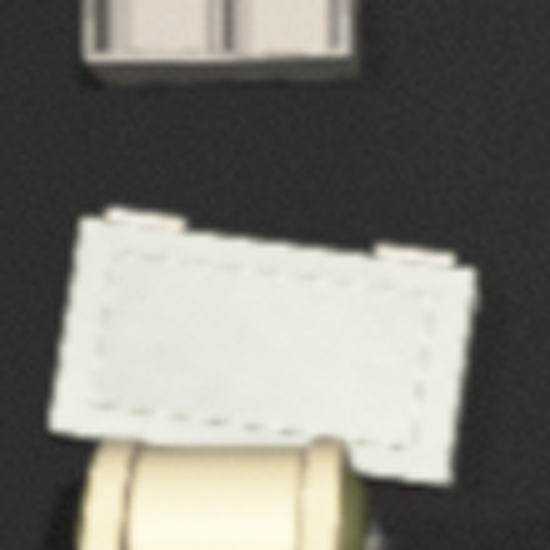

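Call:
{"op": "play_rows", "data": {
  "steps": [
    [[-0.0118,-0.0047,0.0073],[0,0,0.0072]],
    [[-0.0118,-0.0047,0.0073],[0,0,0]],
    [[-0.0118,-0.0047,0.0073],[0,0,0]],
    [[-0.0118,-0.0047,0.0073],[0,0,0]],
    [[0,0,0],[0,0,0]],
    [[0,0,0],[0,0,0]]
  ]
}}

```text
time_s: 3.6
eef_pos: [470.8, 139.2, 130.5]
ee_rot: [-0.0, -0.651, 0.759, 0.0]
force: [-0.8, 0.4, 0.2]
grip_width: 1.0
```

```bash
python3 - <<'E'
from h import *
goto([471,142.5,71],-1.7208)
crop('scene','sc3',340,180,110,90,7)
s=ctrl.sense();print(s['time_s'],s['force'])
E
```

```text
pos [470.8 139.2 130.5] th -1.725 tilt 0.03 d mm [-3.3  0.3 59.5] norm [-0.0044  0.0004  0.0793]
turn total norm -0.0051
3.65 [-0.04592018 -0.13215855  0.71573842]
```

View pics/sc3.png

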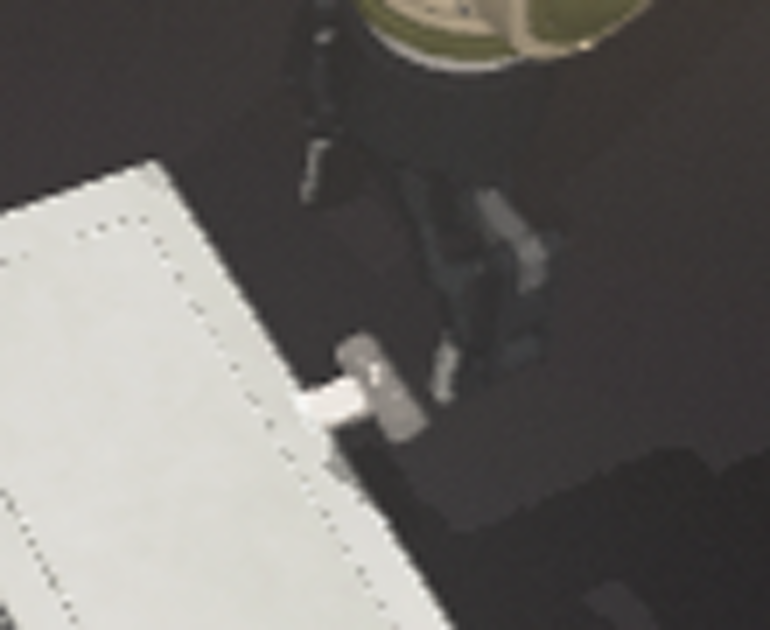

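```bash
python3 - <<'E'
from h import *
print(proj('scene',(470.8,139.2,130.5)),proj('scene',(470.8,139.2,143.5)),proj('scene',(471,142.5,89)),atz('scene',(394.2,235.6),89),atz('scene',(393.4,222.8),143.5))
E
```

```text
[395.05254971 224.00024374] [395.68587734 220.98623848] [393.82030867 234.19799975] [472.93676241 146.55089074  89.        ] [479.25358705 140.56592264 143.5       ]
```

Call:
{"op": "play_rows", "data": {
  "steps": [
    [[-0.0051,0,0.0133],[0,0,-0.005]],
    [[0,0,0.0133],[0,0,0]],
    [[0,0,0.0133],[0,0,0]],
    [[0,0,0.0133],[0,0,0]],
    [[0,0,0.0133],[0,0,0]],
    [[0,0,0.0133],[0,0,0]],
    [[0,0,0],[0,0,0]],
    [[0,0,0],[0,0,0]]
  ]
}}

```text
time_s: 4.45
eef_pos: [471.5, 142.8, 70.7]
ee_rot: [-0.0, -0.652, 0.758, 0.0]
force: [0.4, -0.6, 0.8]
grip_width: 1.0
```

```bash
python3 - <<'E'
from h import *
goto([471,142.5,71],-1.7208)
crop('scene','sc4',340,180,110,90,7)
s=ctrl.sense();print(s['time_s'],s['force'])
E
```

```text
pos [471.5 142.8  70.7] th -1.721 tilt 0.01 d mm [ 0.4  0.5 -0.3] norm [ 0.0005  0.0006 -0.0003]
turn total norm -0.0008
4.5 [ 0.17182201 -0.03126798  0.32306103]
```

View pics/sc4.png

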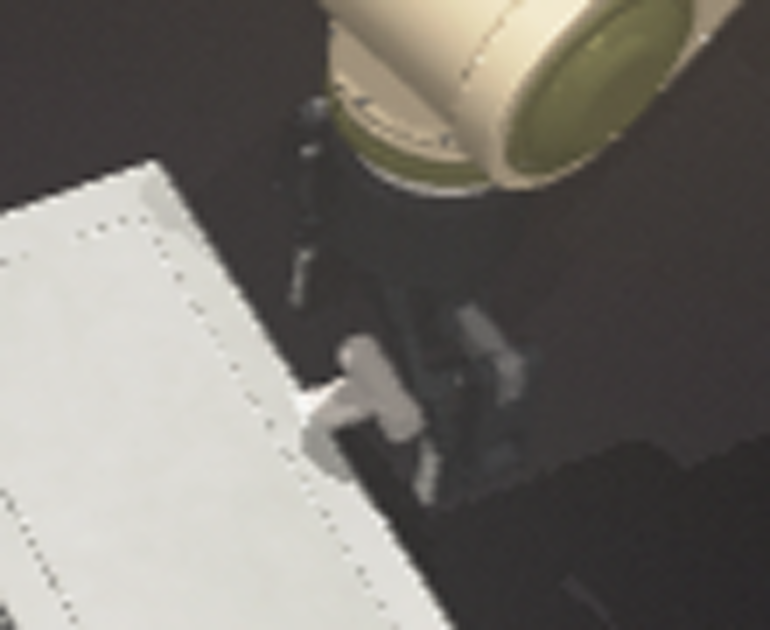

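Call:
{"op": "play_rows", "data": {
  "steps": [
    [[0,0,0],[0,0,0]],
    [[0,0,0],[0,0,0]],
    [[0,0,0],[0,0,0]],
    [[0,0,0],[0,0,0]],
    [[0,0,0],[0,0,0]],
    [[0,0,0],[0,0,0]],
    [[0,0,0],[0,0,0]],
    [[0,0,0],[0,0,0]]
  ],
  "grip": 1,
  "squeeze": 30
}}

```text
time_s: 5.3
eef_pos: [471.7, 143.5, 71.3]
ee_rot: [0.001, -0.652, 0.758, 0.0]
force: [-1.7, 5.6, 4.4]
grip_width: 0.458
```

```bash
python3 - <<'E'
from h import *
goto([471,142.5,71],-1.7208)
crop('scene','sc5',340,180,110,90,7)
s=ctrl.sense();print(s['time_s'],s['force'],s['wrist_torque'],s['grip_width'])
E
```

```text
pos [471.7 143.5  71.3] th -1.722 tilt 0.1 d mm [1.1 0.5 0.3] norm [0.0015 0.0007 0.0004]
turn total norm -0.001
5.35 [-0.49666715  4.92709776  3.26072956] [ 0.88424066  0.09478002 -0.04108294] 0.46065453177485066
```

View pics/sc5.png

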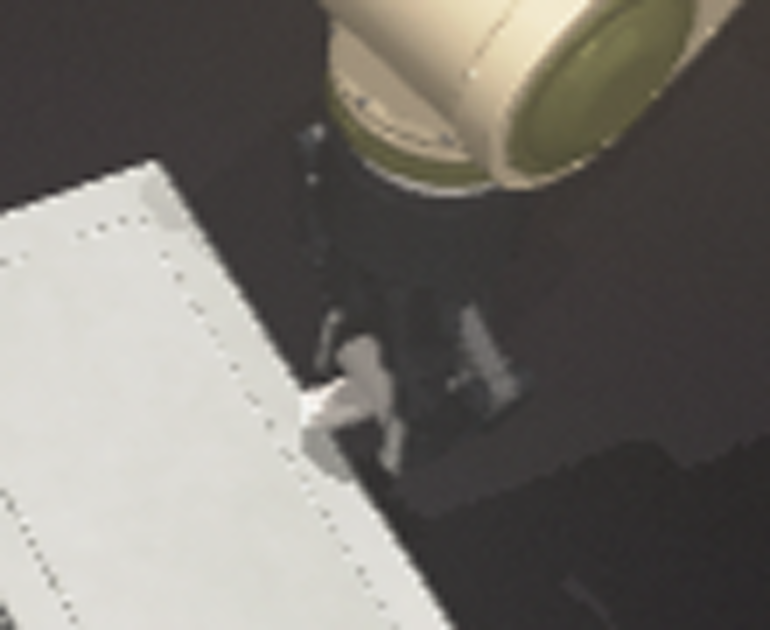

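```bash
python3 - <<'E'
from h import *
t=np.linspace(0,1.75,25); dx=170*(1-np.cos(t))+4*np.sin(t); dz=170*np.sin(t)-4*(1-np.cos(t))
for i in range(24): print(i,round(t[i+1],3),"[0, %.4f, %.4f]"%(-(dx[i+1]-dx[i])/750,-(dz[i+1]-dz[i])/750))
E
```

```text
0 0.073 [0, -0.0010, -0.0165]
1 0.146 [0, -0.0022, -0.0164]
2 0.219 [0, -0.0034, -0.0162]
3 0.292 [0, -0.0045, -0.0159]
4 0.365 [0, -0.0057, -0.0155]
5 0.438 [0, -0.0068, -0.0151]
6 0.51 [0, -0.0079, -0.0145]
7 0.583 [0, -0.0089, -0.0139]
8 0.656 [0, -0.0099, -0.0132]
9 0.729 [0, -0.0109, -0.0125]
10 0.802 [0, -0.0117, -0.0116]
11 0.875 [0, -0.0125, -0.0108]
12 0.948 [0, -0.0133, -0.0098]
13 1.021 [0, -0.0140, -0.0088]
14 1.094 [0, -0.0146, -0.0078]
15 1.167 [0, -0.0151, -0.0067]
16 1.24 [0, -0.0156, -0.0056]
17 1.312 [0, -0.0159, -0.0044]
18 1.385 [0, -0.0162, -0.0033]
19 1.458 [0, -0.0164, -0.0021]
20 1.531 [0, -0.0165, -0.0009]
21 1.604 [0, -0.0165, 0.0003]
22 1.677 [0, -0.0165, 0.0015]
23 1.75 [0, -0.0163, 0.0027]
```

Call:
{"op": "play_rows", "data": {
  "steps": [
    [[-0.0015,-0.001,-0.0165],[0,0,0]],
    [[0,-0.0022,-0.0164],[0,0,0]],
    [[0,-0.0034,-0.0162],[0,0,0]],
    [[0,-0.0045,-0.0159],[0,0,0]],
    [[0,-0.0057,-0.0155],[0,0,0]],
    [[0,-0.0068,-0.0151],[0,0,0]],
    [[0,-0.0079,-0.0145],[0,0,0]]
  ]
}}

```text
time_s: 6.05
eef_pos: [494.6, 140.0, 153.3]
ee_rot: [-0.001, -0.652, 0.758, 0.0]
force: [2.1, -2.9, -5.2]
grip_width: 0.458
```

```bash
python3 - <<'E'
from h import *
goto([471,142.5,71],-1.7208)
crop('scene','sc6',280,130,180,140,4.4)
s=ctrl.sense();print(s['time_s'],s['force'],s['wrist_torque'],s['grip_width'])
E
```

```text
pos [494.6 140.  153.3] th -1.721 tilt 0.11 d mm [ 1.  23.6 82.4] norm [0.0013 0.0315 0.1098]
turn total norm -0.0007
6.1 [-4.13943167 -3.50402494  1.46325619] [-0.51269654  0.9921518  -0.08412787] 0.46070733845240347
```

View pics/sc6.png

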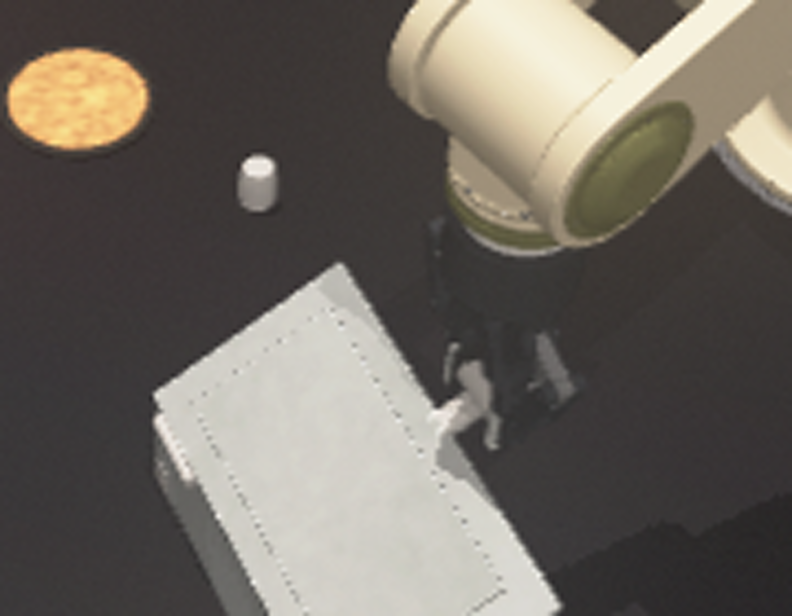

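Call:
{"op": "play_rows", "data": {
  "steps": [
    [[0.001,-0.0089,-0.0139],[0,0,0]],
    [[0,-0.0099,-0.0132],[0,0,0]],
    [[0,-0.0109,-0.0125],[0,0,0]],
    [[0,-0.0117,-0.0116],[0,0,0]],
    [[0,-0.0125,-0.0108],[0,0,0]],
    [[0,-0.0133,-0.0098],[0,0,0]],
    [[0,-0.014,-0.0088],[0,0,0]],
    [[0,-0.0146,-0.0078],[0,0,0]],
    [[0,-0.0151,-0.0067],[0,0,0]]
  ]
}}

```text
time_s: 7.0
eef_pos: [576.8, 127.0, 224.5]
ee_rot: [-0.001, -0.652, 0.758, 0.001]
force: [-2.4, -0.1, -1.8]
grip_width: 0.461
```

```bash
python3 - <<'E'
from h import *
goto([471,142.5,71],-1.7208)
s=ctrl.sense();print(s['time_s'],s['force'],s['wrist_torque'],s['grip_width'],s['joints'])
E
```

```text
pos [576.8 127.  224.5] th -1.721 tilt 0.12 d mm [  0.5 106.6 153.7] norm [0.0006 0.1421 0.2049]
turn total norm -0.0007
7.0 [-2.35171099 -0.12483032 -1.78109794] [-0.18580045  0.53624682  0.00405811] 0.4608970756292475 [ 1.87245708e-02  4.64841217e-01  1.29724506e+00 -3.46006941e-04
  1.38159625e+00  1.74010641e+00]
```

Call:
{"op": "play_rows", "data": {
  "steps": [
    [[0,-0.0156,-0.0056],[0,0,0]],
    [[0,-0.0159,-0.0044],[0,0,0]],
    [[0,-0.0162,-0.0033],[0,0,0]],
    [[0,-0.0164,-0.0021],[0,0,0]],
    [[0,-0.0165,-0.0009],[0,0,0]],
    [[0,-0.0165,0.0003],[0,0,0]],
    [[0,-0.0165,0.0015],[0,0,0]],
    [[0,-0.0163,0.0027],[0,0,0]],
    [[0,0,0],[0,0,0]]
  ]
}}

```text
time_s: 7.9
eef_pos: [674.5, 111.7, 233.7]
ee_rot: [0.0, -0.652, 0.759, -0.001]
force: [-0.1, -3.7, 4.7]
grip_width: 0.461
```

```bash
python3 - <<'E'
from h import *
goto([471,142.5,71],-1.7208)
s=ctrl.sense();print(s['time_s'],s['force'],s['wrist_torque'],s['grip_width'],s['joints'])
crop('scene','sc7',230,100,230,190,3.4)
E
```

```text
pos [674.5 111.7 233.7] th -1.722 tilt 0.1 d mm [2.000e-01 2.061e+02 1.623e+02] norm [2.000e-04 2.749e-01 2.164e-01]
turn total norm -0.002
7.9 [-0.07906165 -3.66346952  4.68379146] [-0.39784961  0.19900697 -0.02988101] 0.46073151153210856 [-6.57332532e-03  6.84309489e-01  9.20345302e-01 -7.39475402e-04
  1.53535572e+00  1.71579389e+00]
```

View pics/sc7.png

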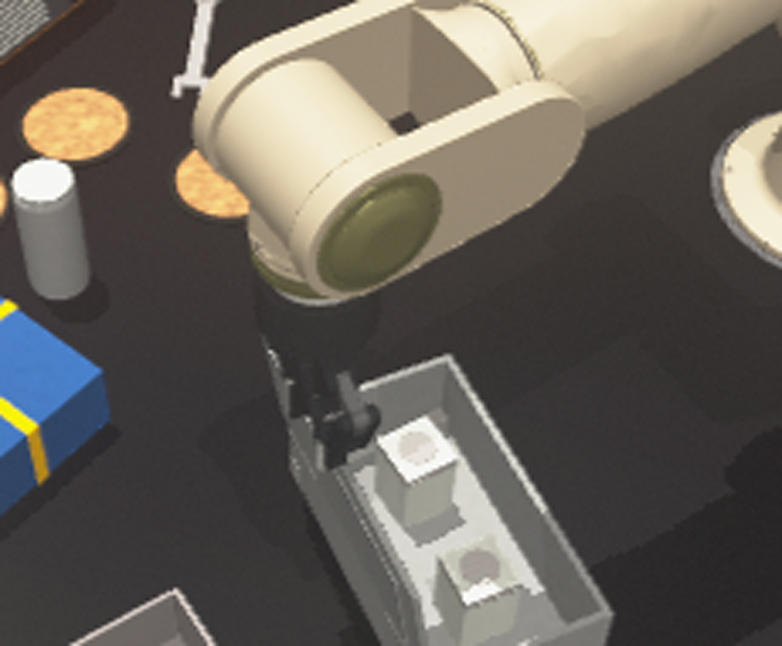

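Call:
{"op": "play_rows", "data": {
  "steps": [
    [[0,0,0],[0,0,0]],
    [[0,0,0],[0,0,0]],
    [[0,0,0],[0,0,0]],
    [[0,0,0],[0,0,0]],
    [[0,0,0],[0,0,0]],
    [[0,0,0],[0,0,0]],
    [[0,0,-0.02],[0,0,0]],
    [[0,0,-0.03],[0,0,0]],
    [[0,0,-0.03],[0,0,0]],
    [[0,0.05,0],[0,0,0]],
    [[0,0.06,0],[0,0,0]],
    [[0,0.06,0],[0,0,0]],
    [[0,0.06,0],[0,0,0]],
    [[0,0.06,0],[0,0,0]],
    [[0,0.06,0],[0,0,0]],
    [[0,0,0],[0,0,0]]
  ],
  "grip": 0
}}

```text
time_s: 9.55
eef_pos: [410.0, 152.8, 294.2]
ee_rot: [0.0, -0.653, 0.758, 0.0]
force: [0.7, -0.4, -0.7]
grip_width: 0.998
```

```bash
python3 - <<'E'
from h import *
goto([471,142.5,71],-1.7208)
s=ctrl.sense();print(s['time_s'],s['force'],s['grip_width'])
crop('scene','sc8',270,160,180,160,4.4);crop('top','tc8',205,130,130,100,6)
for n in('scene','top'):
  for t in ('tin_left','lid_handle','case'): print(n,t,[(round(d['p'],2),np.round(d['pixel'],1)) for d in cams.tip_of(n,t)])
E
```

```text
pos [410.  152.8 294.2] th -1.719 tilt 0.02 d mm [  1.3 -61.9 223.2] norm [ 0.0017 -0.0825  0.2976]
turn total norm 0.0019
9.55 [ 0.67466142 -0.35447487 -0.67636976] 0.9982583424058078
scene tin_left [(0.67, array([370.9, 285.4]))]
scene lid_handle [(0.95, array([315.6, 225.7]))]
scene case [(0.65, array([357.2, 265.7]))]
top tin_left [(0.61, array([256. , 199.8]))]
top lid_handle [(0.89, array([267.8, 155. ]))]
top case [(0.76, array([269.5, 201.8]))]
```

View pics/sc8.png

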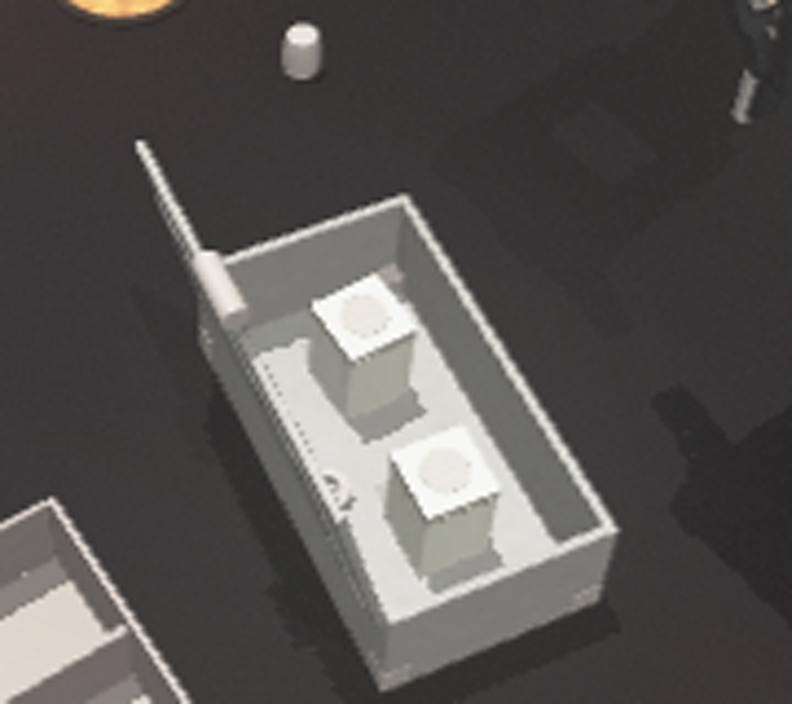

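View pics/tc8.png

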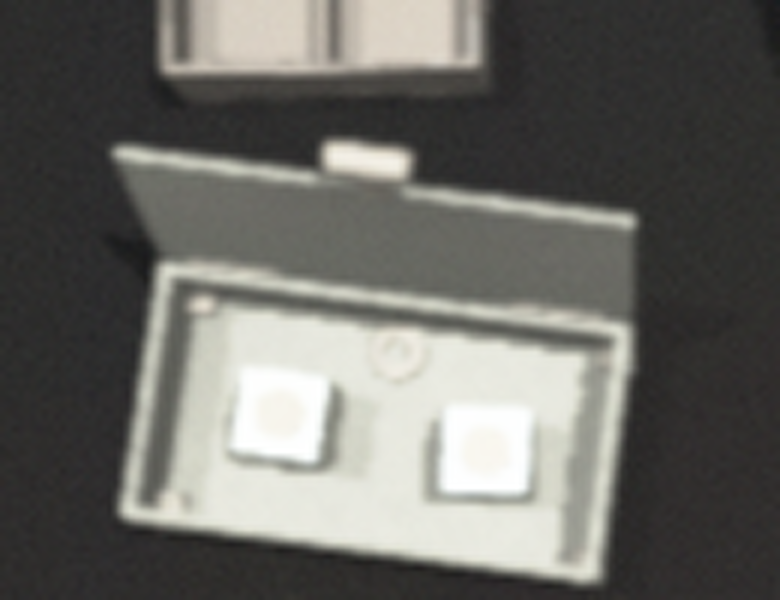

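Lid open and leaning back. The tins' lids are white squares at top-crop (281,413) and (486,450). I'll segment them.

```bash
python3 - <<'E'
from h import *
np.set_printoptions(precision=1,suppress=True)
def seg(n,x0,y0,w,h,s=6,thr=238):
    im=cams.capture(n)[y0:y0+h,x0:x0+w].min(2); im=cv2.resize(im,None,fx=s,fy=s,interpolation=cv2.INTER_CUBIC)
    m=(im>thr).astype(np.uint8); cs,_=cv2.findContours(m,cv2.RETR_EXTERNAL,cv2.CHAIN_APPROX_NONE)
    out=[]
    for c in cs:
        if cv2.contourArea(c)<2500: continue
        q=cv2.convexHull(c); p=cv2.approxPolyDP(q,0.05*cv2.arcLength(q,True),True)[:,0]
        print(n,cv2.contourArea(c),len(p)); out.append((p+.5)/s-.5+[x0,y0])
    return out
T=seg('top',235,180,70,40); S=seg('scene',330,215,60,70,thr=225)
for n,L in(('top',T),('scene',S)):
  for p in L:
    w=np.array([atz(n,x,78)[:2] for x in p]); print(n,p.mean(0),'world@78',w.mean(0)); 
    e=np.roll(w,-1,0)-w; print('  edges',np.linalg.norm(e,axis=1),'ang',((np.arctan2(e[:,1],e[:,0])+np.pi/4)%(np.pi/2)-np.pi/4).round(3))
if len(T)==2==len(S):
  T.sort(key=lambda p:p.mean(0)[0]);S.sort(key=lambda p:-p.mean(0)[0])
  for a,b in zip(S,T): print('tri',tri(a.mean(0),b.mean(0)))
E
```

```text
top 6767.5 4
top 6695.5 4
scene 10779.0 4
scene 8500.5 4
top [285.7 204.1] world@78 [552.1  65.9]
  edges [43.8 43.4 42.5 45. ] ang [-0.1 -0.1 -0.  -0.1]
top [251.1 198.3] world@78 [573.8 180.2]
  edges [44.8 43.2 44.2 43.1] ang [-0.2 -0.2 -0.2 -0.1]
scene [370.8 266.5] world@78 [575.2 183.5]
  edges [45.6 45.5 47.3 45.5] ang [-0.2 -0.2 -0.2 -0.2]
scene [352.5 231.5] world@78 [552.6  70.6]
  edges [44.2 45.3 45.4 43.6] ang [-0.  -0.1 -0.1 -0.1]
tri (array([573.8, 181.3,  73.3]), np.float64(1.0638999045503008))
tri (array([551.5,  67.2,  73. ]), np.float64(2.6655508966583326))
```

```bash
cat >> h.py <<'E'
def seg(n,x0,y0,w,h,s=6,thr=238,z=78):
    im=cams.capture(n)[y0:y0+h,x0:x0+w].min(2); im=cv2.resize(im,None,fx=s,fy=s,interpolation=cv2.INTER_CUBIC)
    m=(im>thr).astype(np.uint8); cs,_=cv2.findContours(m,cv2.RETR_EXTERNAL,cv2.CHAIN_APPROX_NONE)
    for c in cs:
        if cv2.contourArea(c)<2500: continue
        w=np.array([atz(n,(x+.5)/s-.5+np.array([x0,y0]),z)[:2] for x in c[:,0]]).astype(np.float32)
        r=cv2.minAreaRect(w); print(n,'centre',np.round(r[0],1),'size',np.round(r[1],1),'yaw',round(np.radians((r[2]+45)%90-45),3))
E
python3 - <<'E'
from h import *
seg('top',235,180,70,40);seg('scene',330,215,60,70,thr=225)
goto([574,182,120],-np.pi/2-.16)
E
```

```text
top centre [552.2  65.6] size [47.2 47.7] yaw -0.054
top centre [574.5 180.6] size [48.1 47.5] yaw -0.159
scene centre [575.2 183. ] size [48.4 48.9] yaw -0.164
scene centre [551.9  70.4] size [46.4 48.9] yaw -0.056
pos [414.1 151.9 293.4] th -1.722 tilt 0.02 d mm [ -53.8 -153.6  173.4] norm [-0.0718 -0.2048  0.2311]
turn total norm 0.0118
```

Call:
{"op": "play_rows", "data": {
  "steps": [
    [[-0.009,-0.0257,0.0272],[0,0,0.0118]],
    [[-0.009,-0.0257,0.0272],[0,0,0]],
    [[-0.009,-0.0257,0.0272],[0,0,0]],
    [[-0.009,-0.0257,0.0272],[0,0,0]],
    [[-0.009,-0.0257,0.0272],[0,0,0]],
    [[-0.009,-0.0257,0.0272],[0,0,0]],
    [[-0.009,-0.0257,0.0272],[0,0,0]],
    [[-0.009,-0.0257,0.0272],[0,0,0]],
    [[0,0,0],[0,0,0]],
    [[0,0,0],[0,0,0]]
  ],
  "squeeze": 38
}}

```text
time_s: 11.15
eef_pos: [574.4, 180.9, 130.2]
ee_rot: [-0.0, -0.648, 0.761, 0.0]
force: [-0.3, -0.2, -0.4]
grip_width: 1.004
```

```bash
python3 - <<'E'
from h import *
goto([574.5,182,31],-np.pi/2-.16)
crop('scene','sc9',270,160,180,160,4.4)
F=[]
for i in range(5):
    cams.capture('top') ; F.append(ctrl.sense()['force'])
print(np.mean(F,0),np.std(F,0),ctrl.sense()['time_s'])
E
```

```text
pos [574.4 180.9 130.2] th -1.731 tilt 0.05 d mm [-1.1  0.  99.2] norm [-1.500e-03  1.000e-04  1.323e-01]
turn total norm 0.0003
[-0.2980908   0.02613552 -0.20609068] [0.49633457 0.52336779 0.46442579] 11.45
```

View pics/sc9.png

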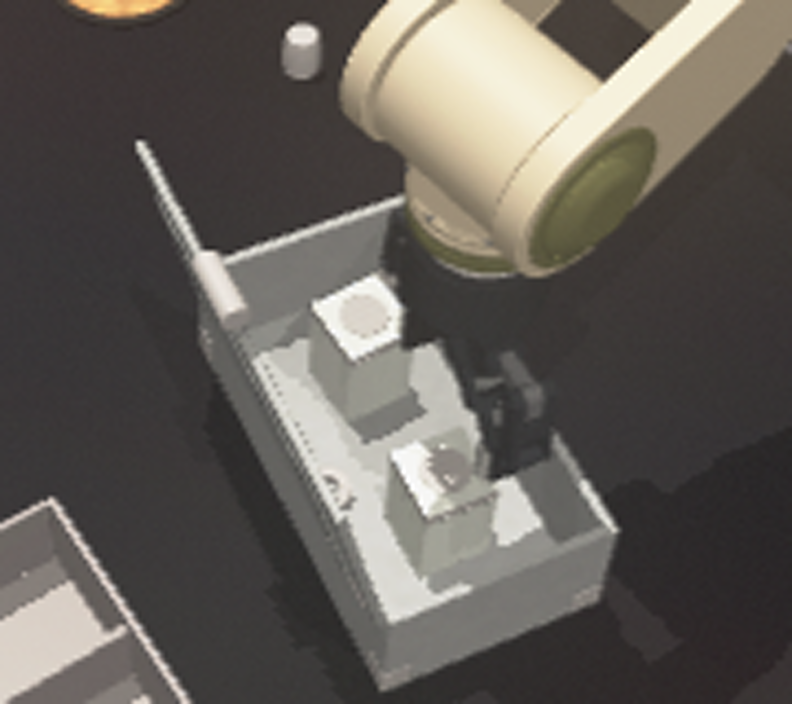

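```bash
python3 - <<'E'
from h import *
p=proj('scene',(574.4,180.9,143)); print(p,(p-[270,160])*4.4, (proj('scene',(574.4+43*.16,180.9+43,143))-[270,160])*4.4,(proj('scene',(574.4-43*.16,180.9-43,143))-[270,160])*4.4)
E
```

```text
[372.72887054 251.44852183] [452.00703037 402.37349603] [489.61840348 465.53834892] [416.06538663 342.01280054]
```

Call:
{"op": "play_rows", "data": {
  "steps": [
    [[-0.0015,0,0.0165],[0,0,0]],
    [[0,0,0.0165],[0,0,0]],
    [[0,0,0.0165],[0,0,0]],
    [[0,0,0.0165],[0,0,0]],
    [[0,0,0.0165],[0,0,0]],
    [[0,0,0.0165],[0,0,0]],
    [[0,0,0.0165],[0,0,0]],
    [[0,0,0.0165],[0,0,0]],
    [[0,0,0],[0,0,0]]
  ]
}}

```text
time_s: 12.35
eef_pos: [573.9, 181.9, 29.4]
ee_rot: [-0.001, -0.648, 0.761, 0.001]
force: [0.4, -0.3, -0.1]
grip_width: 0.999
```

```bash
python3 - <<'E'
from h import *
goto([574.5,182,31],-np.pi/2-.16)
crop('scene','sc10',270,160,180,160,4.4)
print(ctrl.sense()['force'])
E
```

```text
pos [573.9 181.9  29.4] th -1.731 tilt 0.18 d mm [-0.2 -0.6 -1.6] norm [-0.0003 -0.0007 -0.0022]
turn total norm 0.0002
[-1.23409893  0.90335179  0.8041031 ]
```

View pics/sc10.png

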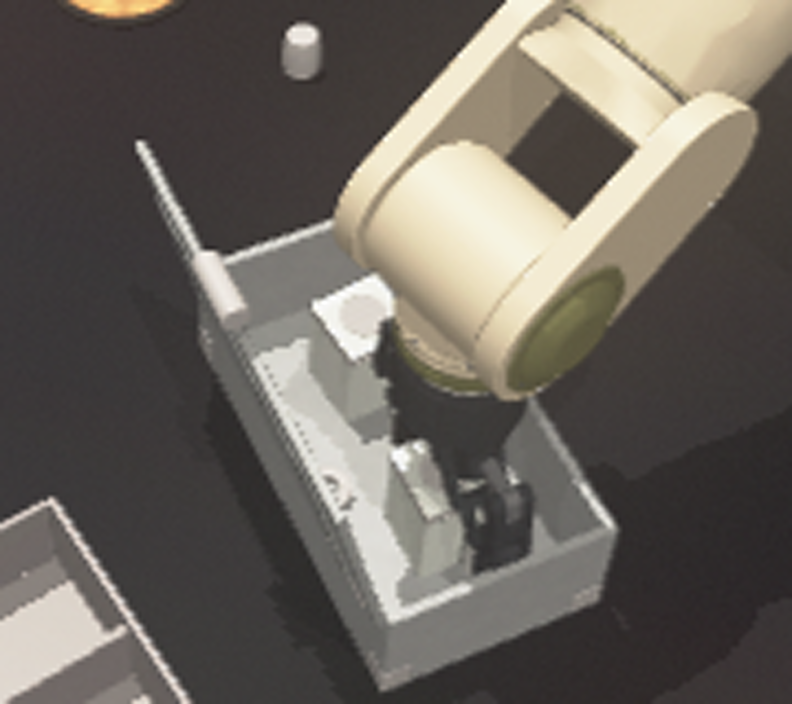

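Call:
{"op": "play_rows", "data": {
  "steps": [
    [[0,0,0],[0,0,0]],
    [[0,0,0],[0,0,0]],
    [[0,0,0],[0,0,0]],
    [[0,0,0],[0,0,0]],
    [[0,0,0],[0,0,0]],
    [[0,0,0],[0,0,0]],
    [[0,0,0],[0,0,0]]
  ],
  "grip": 1,
  "squeeze": 38
}}

```text
time_s: 13.1
eef_pos: [575.3, 182.1, 32.1]
ee_rot: [0.001, -0.648, 0.761, -0.0]
force: [0.2, 0.2, 4.7]
grip_width: 0.536
```

```bash
python3 - <<'E'
from h import *
goto([574.5,182,31],-np.pi/2-.16)
s=ctrl.sense();print(s['force'],s['wrist_torque'],s['grip_width'])
E
```

```text
pos [575.3 182.1  32.1] th -1.731 tilt 0.08 d mm [0.2 0.8 1.1] norm [0.0003 0.001  0.0014]
turn total norm 0.0003
[0.24667576 0.22648133 4.65309456] [ 0.0010086   0.09881776 -0.01439395] 0.5360919825854713
```

Call:
{"op": "play_rows", "data": {
  "steps": [
    [[0,0,-0.008],[0,0,0]],
    [[0,0,-0.0167],[0,0,0]],
    [[0,0,-0.0167],[0,0,0]],
    [[0,0,-0.0167],[0,0,0]],
    [[0,0,-0.0167],[0,0,0]],
    [[0,0,-0.0167],[0,0,0]],
    [[0,0,-0.0085],[0,0,0]],
    [[0,0,0],[0,0,0]],
    [[0,0,0],[0,0,0]],
    [[0,0,0],[0,0,0]],
    [[0,0,0],[0,0,0]],
    [[0,0,0],[0,0,0]]
  ]
}}

```text
time_s: 14.3
eef_pos: [574.7, 182.0, 106.0]
ee_rot: [-0.0, -0.648, 0.761, 0.0]
force: [0.6, 0.8, -4.7]
grip_width: 0.541
```

```bash
python3 - <<'E'
from h import *
crop('scene','sc11',270,160,180,160,4.4)
F=[];W=[]
for i in range(20):
    cams.capture('top') ; s=ctrl.sense();F.append(s['force']);W.append(s['wrist_torque'])
print(np.mean(F,0),np.std(F,0),np.mean(W,0),s['time_s'],s['grip_width'])
goto([575.3,182.1,32.1],-np.pi/2-.16)
E
```

```text
[ 0.08212944  0.14166112 -4.37717613] [0.44462018 0.54912941 0.45261332] [ 0.00221146 -0.00685193  0.00721236] 15.35 0.538497297938459
pos [574.9 182.  106.3] th -1.731 tilt 0.0 d mm [-0.1 -0.4 74.2] norm [-0.0002 -0.0006  0.099 ]
turn total norm 0.0003
```

View pics/sc11.png

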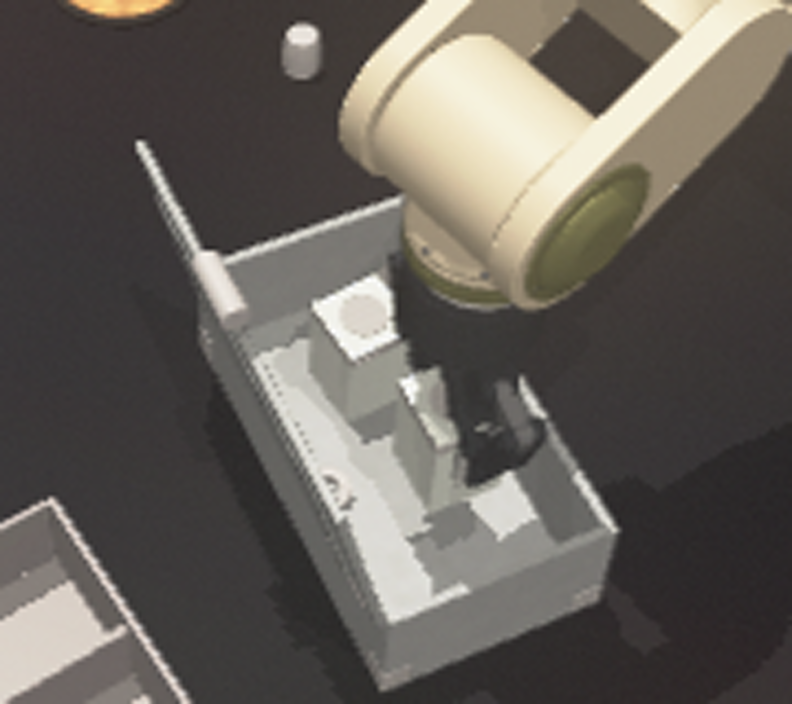

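Left tin ≈ 4.2–4.4 N (≈ 430 g), so it looks heavy. I'll set it down.

Call:
{"op": "play_rows", "data": {
  "steps": [
    [[0,0,0.016],[0,0,0]],
    [[0,0,0.016],[0,0,0]],
    [[0,0,0.016],[0,0,0]],
    [[0,0,0.016],[0,0,0]],
    [[0,0,0.016],[0,0,0]],
    [[0,0,0.008],[0,0,0]],
    [[0,0,0.005],[0,0,0]],
    [[0,0,0.0027],[0,0,0]],
    [[0,0,0],[0,0,0]],
    [[0,0,0],[0,0,0]]
  ]
}}

```text
time_s: 16.35
eef_pos: [575.1, 182.1, 35.0]
ee_rot: [0.0, -0.648, 0.761, -0.0]
force: [0.5, -0.5, -4.2]
grip_width: 0.534
```

```bash
python3 - <<'E'
from h import *
F=[]
for i in range(4):
    cams.capture('top') ; s=ctrl.sense();F.append(s['force'])
print(np.mean(F,0),s['time_s'])
goto([575.3,182.1,32.1],-np.pi/2-.16)
E
```

```text
[ 0.048382    0.1797445  -4.39152122] 16.55
pos [575.  182.   34.9] th -1.731 tilt 0.03 d mm [-0.1 -0.3  2.8] norm [-0.0001 -0.0004  0.0037]
turn total norm 0.0003
```

Call:
{"op": "play_rows", "data": {
  "steps": [
    [[0,0,0.0013],[0,0,0]],
    [[0,0,0.0013],[0,0,0]],
    [[0,0,0.0013],[0,0,0]],
    [[0,0,0],[0,0,0]],
    [[0,0,0],[0,0,0]]
  ]
}}

```text
time_s: 17.05
eef_pos: [574.9, 182.0, 32.1]
ee_rot: [0.0, -0.648, 0.761, -0.0]
force: [-3.5, -0.4, 3.7]
grip_width: 0.535
```

```bash
python3 - <<'E'
from h import *
s=ctrl.sense();print(s['force'])
goto([575.3,182.1,32.1],-np.pi/2-.16)
E
```

```text
[-3.51021654 -0.35251966  3.7328973 ]
pos [574.9 182.   32.1] th -1.731 tilt 0.01 d mm [-0.1 -0.4 -0. ] norm [-0.0002 -0.0005 -0.    ]
turn total norm 0.0003
```

Call:
{"op": "play_rows", "data": {
  "steps": [
    [[0,0,0],[0,0,0]],
    [[0,0,0],[0,0,0]],
    [[0,0,0],[0,0,0]],
    [[0,0,0],[0,0,0]],
    [[0,0,0],[0,0,0]],
    [[0,0,-0.01],[0,0,0]],
    [[0,0,-0.02],[0,0,0]],
    [[0,0,-0.03],[0,0,0]],
    [[0,0,-0.03],[0,0,0]],
    [[0,0,-0.03],[0,0,0]],
    [[0,0,-0.02],[0,0,0]],
    [[0,0,0],[0,0,-0.134]],
    [[0,0,0],[0,0,0]]
  ],
  "grip": 0
}}

```text
time_s: 18.35
eef_pos: [575.2, 182.1, 138.3]
ee_rot: [0.001, -0.688, 0.726, -0.001]
force: [-0.2, 0.6, 0.7]
grip_width: 1.004
```

```bash
python3 - <<'E'
from h import *
s=ctrl.sense();print(s['force'],s['time_s'])
goto([552,68.5,130],-1.626)
crop('scene','sc12',270,160,180,160,4.4)
E
```

```text
[-0.1697965   0.62969837  0.72173794] 18.35
pos [575.2 182.1 138.3] th -1.624 tilt 0.12 d mm [114.7  17.1   8.3] norm [0.1529 0.0228 0.011 ]
turn total norm 0.0022
```

View pics/sc12.png

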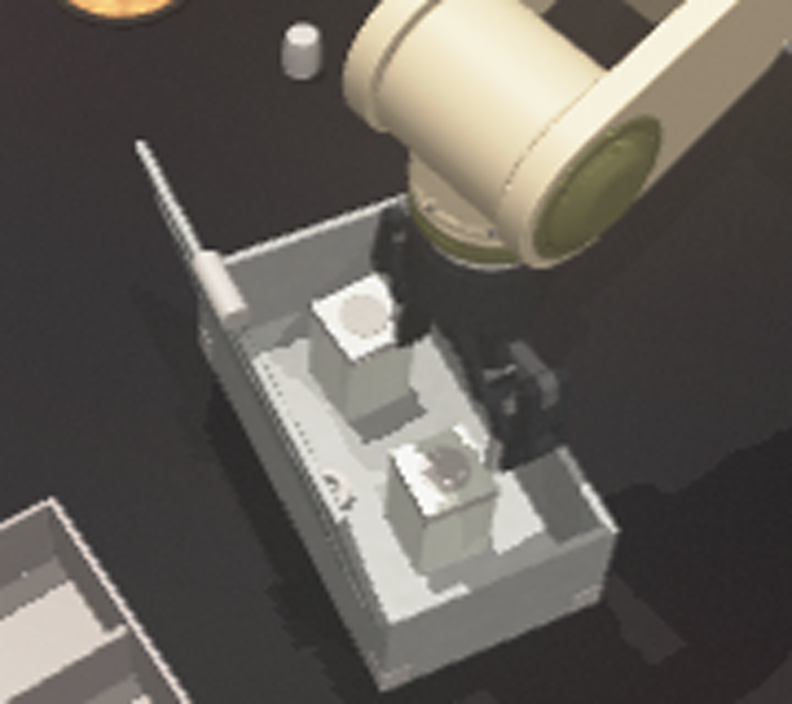

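The left tin stands at crop (443,490), unmoved. Now the right tin.

Call:
{"op": "play_rows", "data": {
  "steps": [
    [[0.0382,0.0057,0.0028],[0,0,0]],
    [[0.0382,0.0057,0.0028],[0,0,0]],
    [[0.0382,0.0057,0.0028],[0,0,0]],
    [[0.0382,0.0057,0.0028],[0,0,0]],
    [[0,0,0],[0,0,0]],
    [[0,0,0],[0,0,0]]
  ]
}}

```text
time_s: 19.0
eef_pos: [551.6, 68.4, 128.5]
ee_rot: [0.0, -0.687, 0.727, 0.0]
force: [0.5, 1.2, 1.2]
grip_width: 1.0
```

```bash
python3 - <<'E'
from h import *
goto([552,68.5,31],-1.626)
crop('scene','sc13',270,160,180,160,4.4)
E
```

```text
pos [551.6  68.4 128.5] th -1.628 tilt 0.01 d mm [-0.1 -0.4 97.5] norm [-1.000e-04 -6.000e-04  1.299e-01]
turn total norm -0.0026
```

View pics/sc13.png

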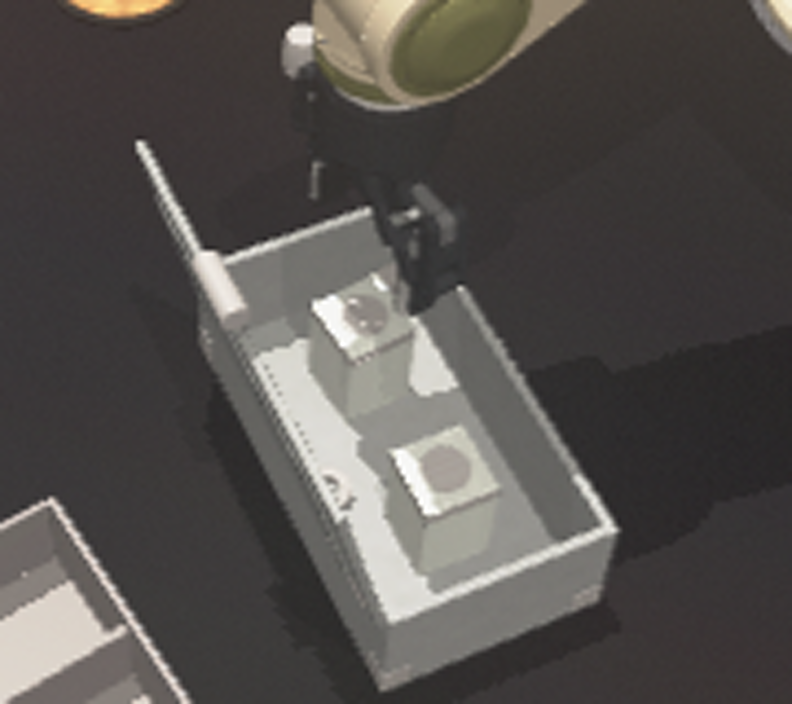

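Call:
{"op": "play_rows", "data": {
  "steps": [
    [[0,0,0.015],[0,0,0]],
    [[0,0,0.0155],[0,0,0]],
    [[0,0,0.0165],[0,0,0]],
    [[0,0,0.0165],[0,0,0]],
    [[0,0,0.0165],[0,0,0]],
    [[0,0,0.0165],[0,0,0]],
    [[0,0,0.0165],[0,0,0]],
    [[0,0,0.0165],[0,0,0]],
    [[0,0,0],[0,0,0]]
  ],
  "grip": 0.15
}}

```text
time_s: 19.95
eef_pos: [552.4, 68.5, 31.2]
ee_rot: [0.001, -0.688, 0.726, -0.001]
force: [1.1, 1.1, 4.4]
grip_width: 0.855
```

```bash
python3 - <<'E'
from h import *
goto([552,68.5,31],-1.626)
s=ctrl.sense();print(s['force'],s['grip_width'],s['time_s'])
crop('scene','sc14',270,160,180,160,4.4)
E
```

```text
pos [552.4  68.5  31.2] th -1.625 tilt 0.12 d mm [0.  0.4 0.2] norm [0.     0.0005 0.0003]
turn total norm 0.0014
[1.09662461 1.13107345 4.4221747 ] 0.8553589079571954 19.95
```

View pics/sc14.png

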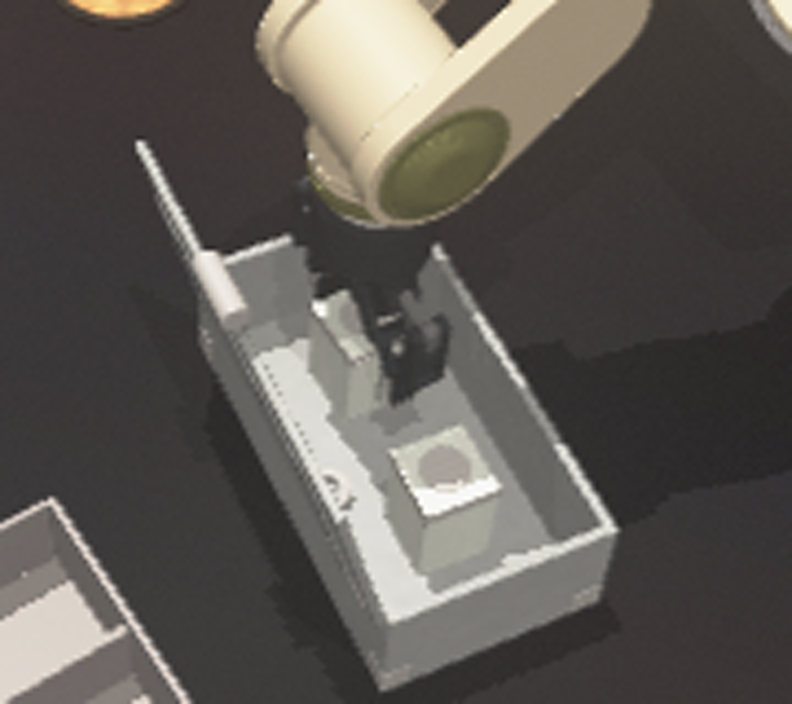

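Call:
{"op": "play_rows", "data": {
  "steps": [
    [[0,0,0],[0,0,0]],
    [[0,0,0],[0,0,0]],
    [[0,0,0],[0,0,0]],
    [[0,0,0],[0,0,0]],
    [[0,0,0],[0,0,0]],
    [[0,0,0],[0,0,0]],
    [[0,0,0],[0,0,0]]
  ],
  "grip": 1
}}

```text
time_s: 20.7
eef_pos: [551.3, 68.6, 30.9]
ee_rot: [-0.0, -0.688, 0.726, 0.0]
force: [0.4, -0.0, -1.3]
grip_width: 0.537
```

```bash
python3 - <<'E'
from h import *
goto([552,68.5,31],-1.626)
s=ctrl.sense();print(s['force'],s['grip_width'],s['time_s'])
E
```

```text
pos [551.3  68.6  30.9] th -1.625 tilt 0.04 d mm [ 0.  -0.7 -0.1] norm [ 0.     -0.0009 -0.0002]
turn total norm 0.0008
[ 3.81670002e-01 -4.39319247e-04 -1.25124668e+00] 0.5372216274834487 20.7
```

Call:
{"op": "play_rows", "data": {
  "steps": [
    [[0,0,-0.008],[0,0,0]],
    [[0,0,-0.0167],[0,0,0]],
    [[0,0,-0.0167],[0,0,0]],
    [[0,0,-0.0167],[0,0,0]],
    [[0,0,-0.0167],[0,0,0]],
    [[0,0,-0.0167],[0,0,0]],
    [[0,0,-0.0085],[0,0,0]],
    [[0,0,0],[0,0,0]],
    [[0,0,0],[0,0,0]],
    [[0,0,0],[0,0,0]],
    [[0,0,0],[0,0,0]],
    [[0,0,0],[0,0,0]]
  ]
}}

```text
time_s: 21.9
eef_pos: [551.4, 68.5, 105.8]
ee_rot: [-0.0, -0.688, 0.726, 0.0]
force: [1.0, 0.3, -1.4]
grip_width: 0.53
```

```bash
python3 - <<'E'
from h import *
crop('scene','sc15',270,160,180,160,4.4)
F=[]
for i in range(20):
    cams.capture('top') ; s=ctrl.sense();F.append(s['force'])
print(np.mean(F,0),np.std(F,0),s['time_s'],s['grip_width'])
goto([551.3,68.6,30.9],-1.626)
E
```

```text
[-0.00270085 -0.25888833 -2.36041615] [0.44708973 0.67250658 0.50238794] 22.95 0.5316580883267582
pos [551.5  68.5 106.1] th -1.625 tilt 0.0 d mm [-0.1  0.2 75.2] norm [-1.000e-04  3.000e-04  1.003e-01]
turn total norm 0.0008
```

View pics/sc15.png

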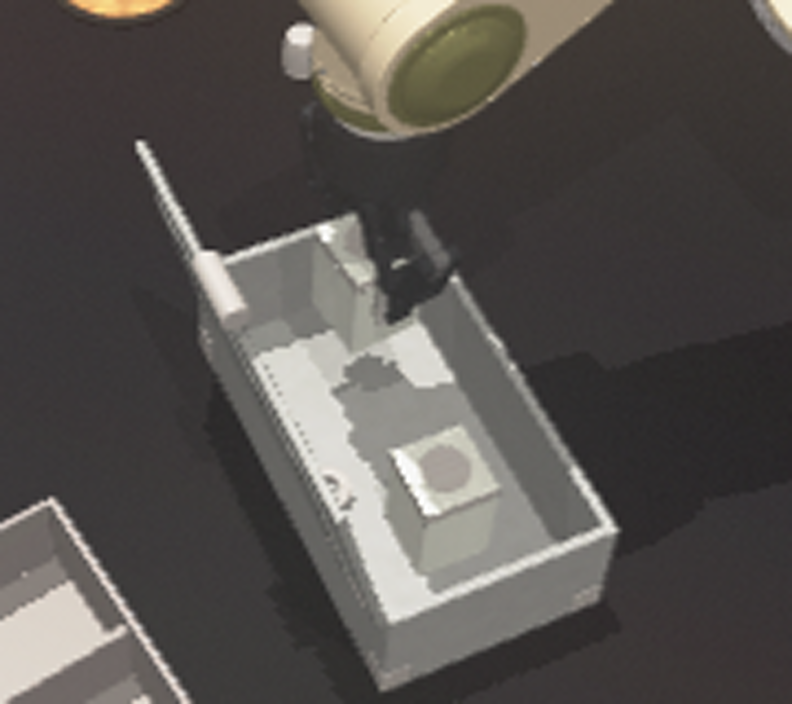

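Right tin: 2.36 N (≈ 230 g) against 4.38 N for the left, so the left is the heavier. I'm putting the right one back.

Call:
{"op": "play_rows", "data": {
  "steps": [
    [[0,0,0.016],[0,0,0]],
    [[0,0,0.016],[0,0,0]],
    [[0,0,0.016],[0,0,0]],
    [[0,0,0.016],[0,0,0]],
    [[0,0,0.016],[0,0,0]],
    [[0,0,0.008],[0,0,0]],
    [[0,0,0.005],[0,0,0]],
    [[0,0,0.004],[0,0,0]],
    [[0,0,0.0013],[0,0,0]],
    [[0,0,0],[0,0,0]],
    [[0,0,0],[0,0,0]]
  ]
}}

```text
time_s: 24.05
eef_pos: [551.7, 68.5, 32.7]
ee_rot: [0.0, -0.688, 0.726, -0.0]
force: [-0.3, 0.8, -2.1]
grip_width: 0.534
```

```bash
python3 - <<'E'
from h import *
F=[]
for i in range(4):
    cams.capture('top') ; s=ctrl.sense();F.append(s['force'])
print(np.mean(F,0),s['time_s'])
goto([551.3,68.6,30.9],-1.626)
E
```

```text
[-0.16474755  0.39940268 -2.44342088] 24.25
pos [551.6  68.5  32.6] th -1.625 tilt 0.02 d mm [-0.   0.3  1.7] norm [-0.0001  0.0004  0.0022]
turn total norm 0.0008
```

Call:
{"op": "play_rows", "data": {
  "steps": [
    [[0,0,0.0013],[0,0,0]],
    [[0,0,0.0013],[0,0,0]],
    [[0,0,0],[0,0,0]],
    [[0,0,0],[0,0,0]]
  ]
}}

```text
time_s: 24.65
eef_pos: [551.6, 68.5, 30.9]
ee_rot: [0.0, -0.688, 0.726, -0.0]
force: [-2.6, -0.8, 5.4]
grip_width: 0.534
```

```bash
python3 - <<'E'
from h import *
F=[]
for i in range(3):
    cams.capture('top') ; s=ctrl.sense();F.append(s['force'])
print(np.mean(F,0),s['time_s'])
goto([551.3,68.6,30.9],-1.626)
E
```

```text
[-3.10048383  0.10345432  5.36082808] 24.8
pos [551.6  68.6  30.9] th -1.625 tilt 0.02 d mm [-0.   0.3 -0. ] norm [-0.      0.0004 -0.0001]
turn total norm 0.0009
```

Call:
{"op": "play_rows", "data": {
  "steps": [
    [[0,0,0],[0,0,0]],
    [[0,0,0],[0,0,0]],
    [[0,0,0],[0,0,0]],
    [[0,0,0],[0,0,0]],
    [[0,0,0],[0,0,0]],
    [[0,0,-0.01],[0,0,0]],
    [[0,0,-0.02],[0,0,0]],
    [[0,0,-0.03],[0,0,0]],
    [[0,0,-0.03],[0,0,0]],
    [[0,0,-0.03],[0,0,0]],
    [[0,0,-0.02],[0,0,0]],
    [[-0.0382,-0.0057,0],[0,0,0]],
    [[-0.0382,-0.0057,0],[0,0,0]],
    [[-0.0382,-0.0057,0],[0,0,0]],
    [[-0.0382,-0.0057,0],[0,0,0.135]],
    [[0,0,0],[0,0,0]],
    [[0,0,0],[0,0,0]]
  ],
  "grip": 0.15
}}

```text
time_s: 26.5
eef_pos: [574.7, 182.0, 135.4]
ee_rot: [-0.0, -0.649, 0.761, -0.0]
force: [0.8, -0.1, -0.9]
grip_width: 0.853
```

```bash
python3 - <<'E'
from h import *
s=ctrl.sense();print(s['force'],s['time_s'],s['grip_width'])
goto([575,182,32],-1.731)
crop('scene','sc16',270,160,180,160,4.4)
E
```

```text
[ 0.83965613 -0.14025912 -0.88548057] 26.5 0.8533971843955039
pos [574.7 182.  135.4] th -1.729 tilt 0.02 d mm [-1.000e-01 -3.000e-01  1.034e+02] norm [-1.000e-04 -4.000e-04  1.379e-01]
turn total norm 0.0021
```

View pics/sc16.png

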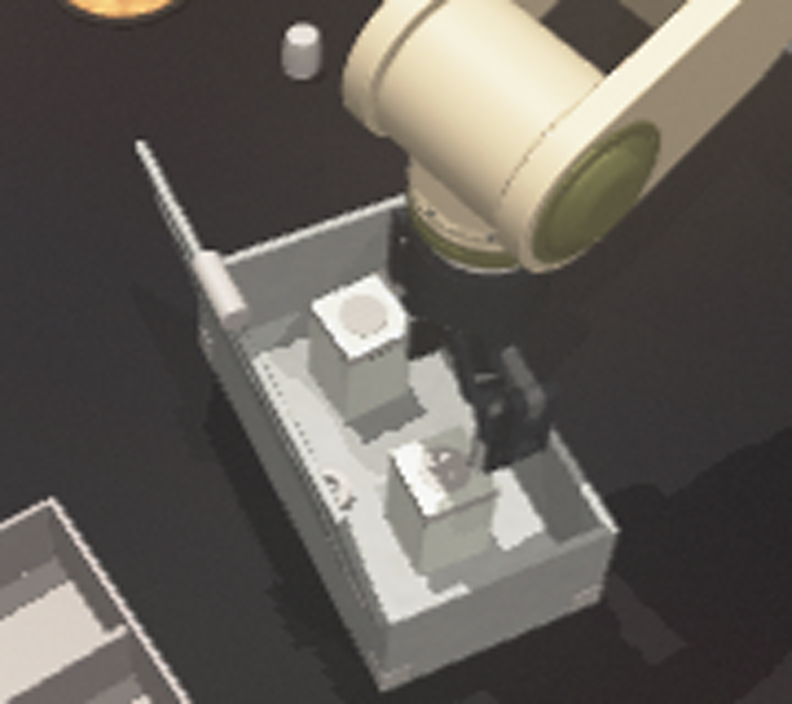

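Both tins stand. I'm going down on the left (heavier) one.

Call:
{"op": "play_rows", "data": {
  "steps": [
    [[0,0,0.017],[0,0,0]],
    [[0,0,0.018],[0,0,0]],
    [[0,0,0.018],[0,0,0]],
    [[0,0,0.018],[0,0,0]],
    [[0,0,0.018],[0,0,0]],
    [[0,0,0.018],[0,0,0]],
    [[0,0,0.018],[0,0,0]],
    [[0,0,0.013],[0,0,0]],
    [[0,0,0],[0,0,0]],
    [[0,0,0],[0,0,0]]
  ]
}}

```text
time_s: 27.55
eef_pos: [575.1, 182.1, 32.1]
ee_rot: [0.0, -0.648, 0.762, -0.0]
force: [-0.3, -0.6, 0.2]
grip_width: 0.854
```

Call:
{"op": "play_rows", "data": {
  "steps": [
    [[0,0,0],[0,0,0]],
    [[0,0,0],[0,0,0]],
    [[0,0,0],[0,0,0]],
    [[0,0,0],[0,0,0]],
    [[0,0,0],[0,0,0]],
    [[0,0,0],[0,0,0]],
    [[0,0,0],[0,0,0]]
  ],
  "grip": 1
}}

```text
time_s: 28.25
eef_pos: [575.3, 182.0, 32.7]
ee_rot: [0.001, -0.648, 0.762, -0.0]
force: [-0.9, -1.3, 5.6]
grip_width: 0.536
```

Call:
{"op": "play_rows", "data": {
  "steps": [
    [[0,0,-0.008],[0,0,0]],
    [[0,0,-0.02],[0,0,0]],
    [[0,0,-0.03],[0,0,0]],
    [[0,0,-0.03],[0,0,0]],
    [[0,0,-0.03],[0,0,0]],
    [[0,0,-0.03],[0,0,0]],
    [[0,0,-0.03],[0,0,0]],
    [[0,0,-0.018],[0,0,0]],
    [[0,0,0],[0,0,0]]
  ]
}}

```text
time_s: 29.15
eef_pos: [575.4, 182.2, 181.0]
ee_rot: [0.001, -0.648, 0.762, -0.001]
force: [-0.7, 0.6, -3.7]
grip_width: 0.535
```

```bash
python3 - <<'E'
from h import *
C=[]
for n,(x0,y0,w,h) in (('scene',(275,135,48,36)),('top',(382,202,42,42))):
    im=cv2.imread(f'pics/{n}0.png')[y0:y0+h,x0:x0+w]; hsv=cv2.cvtColor(im,cv2.COLOR_BGR2HSV)
    m=((hsv[...,1]>60)&(hsv[...,2]>120)).astype(np.uint8)
    w_=np.array([atz(n,(x+x0,y+y0),4)[:2] for y,x in np.argwhere(m)]); c=w_.mean(0);C.append(c)
    print(n,m.sum(),c,np.ptp(w_,axis=0))
c=np.mean(C,0);print(c)
s=ctrl.sense();print(s['time_s'],s['force'],s['grip_width'])
goto([c[0],c[1],179])
crop('scene','sc17',190,100,260,210,3)
E
```

```text
scene 587 [ 489.81075601 -329.56058643] [106.33635618 106.34956075]
top 769 [ 487.39973129 -334.3200177 ] [105.2480849 106.1977114]
[ 488.60524365 -331.94030207]
29.15 [-0.69507987  0.56262546 -3.68537885] 0.5349971545486127
pos [575.4 182.2 181. ] th -1.731 tilt 0.19 d mm [521.4   3.6   1.5] norm [0.6952 0.0047 0.002 ]
```

View pics/sc17.png

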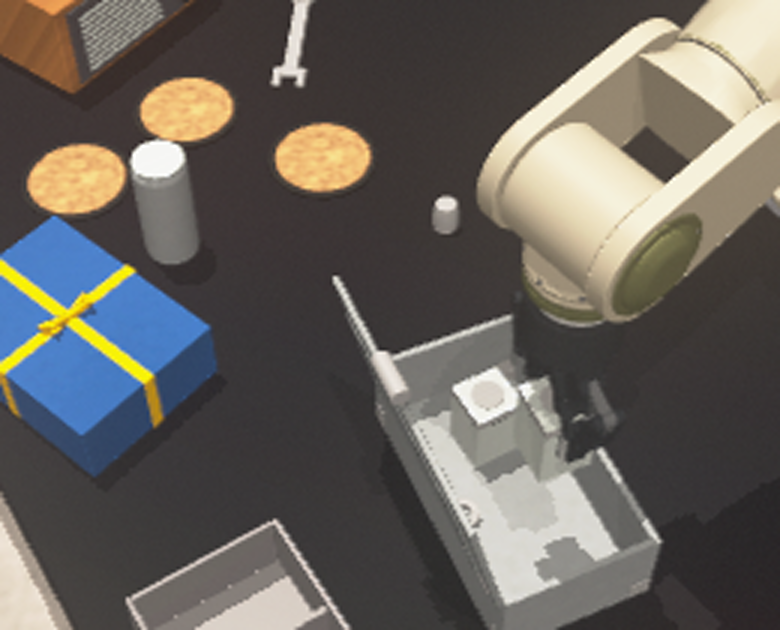

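Call:
{"op": "play_rows", "data": {
  "steps": [
    [[0.0133,0,0],[0,0,0]],
    [[0.0267,0,0],[0,0,0]],
    [[0.04,0.0005,0],[0,0,0]],
    [[0.04,0.0005,0],[0,0,0]],
    [[0.04,0.0005,0],[0,0,0]],
    [[0.04,0.0005,0],[0,0,0]],
    [[0.04,0.0005,0],[0,0,0]],
    [[0.04,0.0005,0],[0,0,0]],
    [[0.04,0.0005,0],[0,0,0]],
    [[0.04,0.0005,0],[0,0,0]],
    [[0.04,0.0005,0],[0,0,0]],
    [[0.04,0,0],[0,0,0]],
    [[0.04,0,0],[0,0,0]],
    [[0.04,0,0],[0,0,0]],
    [[0.04,0,0],[0,0,0]],
    [[0.04,0,0],[0,0,0]],
    [[0.04,0,0],[0,0,0]],
    [[0.0267,0,0],[0,0,0]],
    [[0.02,0,0],[0,0,0]],
    [[0.0087,0,0],[0,0,0]]
  ]
}}

```text
time_s: 31.2
eef_pos: [487.6, -333.1, 178.3]
ee_rot: [-0.0, -0.648, 0.762, 0.001]
force: [-0.5, 0.2, -3.9]
grip_width: 0.532
```

Call:
{"op": "play_rows", "data": {
  "steps": [
    [[0,0,0],[0,0,0]],
    [[0,0,0],[0,0,0]],
    [[0,0,0],[0,0,0]],
    [[0,0,0],[0,0,0]],
    [[0,0,0],[0,0,0]]
  ]
}}

```text
time_s: 31.7
eef_pos: [488.3, -331.9, 179.0]
ee_rot: [0.0, -0.648, 0.761, -0.0]
force: [-0.4, -0.0, -4.4]
grip_width: 0.533
```

```bash
python3 - <<'E'
from h import *
s=ctrl.sense();print(s['time_s'],s['force'],s['grip_width'],s['dq'].round(3))
goto([488.6,-332,179])
crop('scene','sc18',190,100,260,210,3);crop('top','tc18',220,130,250,140,3)
E
```

```text
31.7 [-4.18364981e-01 -4.11738619e-03 -4.42105684e+00] 0.533161025143897 [-0.004  0.001 -0.001 -0.001  0.     0.   ]
pos [ 488.3 -331.9  179. ] th -1.731 tilt 0.0 d mm [ 0.1 -0.3  0. ] norm [ 0.0001 -0.0004  0.0001]
```

View pics/sc18.png

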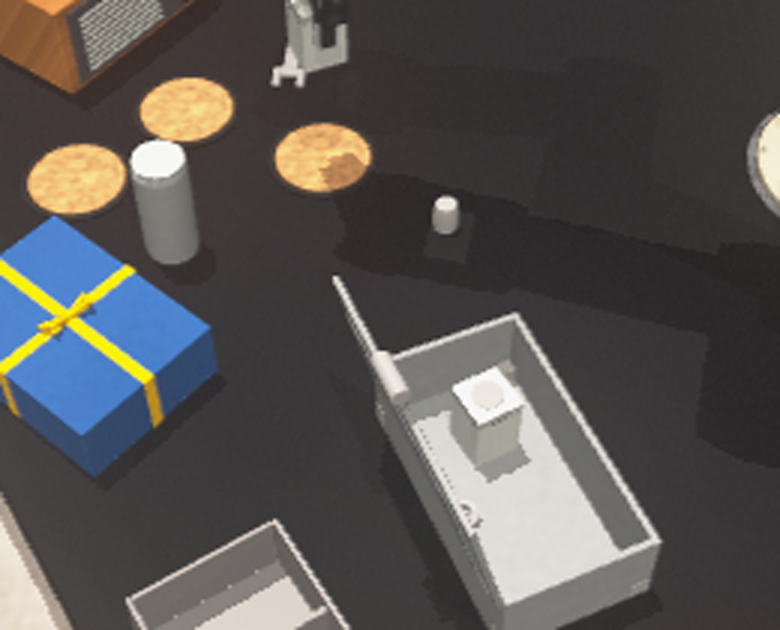

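View pics/tc18.png

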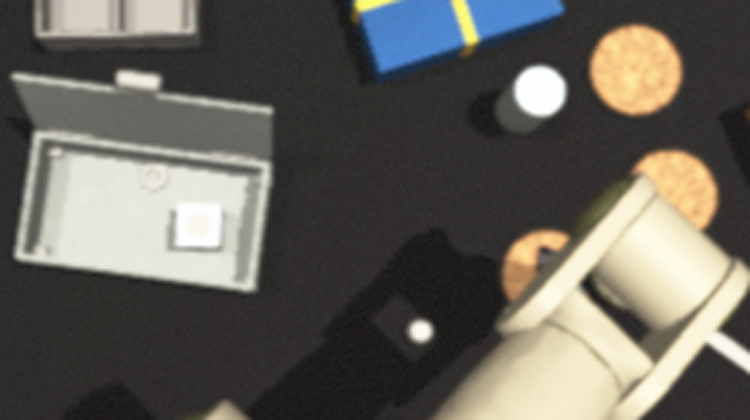

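```bash
python3 - <<'E'
from h import *
a=.16
for dx,dy in((23,23),(23,-23),(-23,23)):
    v=(488.3+dx*np.cos(a)+dy*np.sin(a),-332-dx*np.sin(a)+dy*np.cos(a),152); print(dx,dy,(proj('scene',v)-[190,100])*3)
F=[]
for i in range(10):
    cams.capture('top'); s=ctrl.sense();F.append(s['force'])
print(np.mean(F,0),s['time_s'],np.abs(s['dq']).max())
E
```

```text
23 23 [303.00224998  71.05827072]
23 -23 [286.87445714  43.32571767]
-23 23 [345.40604463  59.04693132]
[ 0.0165668  -0.14225212 -4.25972333] 32.3 0.00102151853643522
```

The tin's lower corners show at crop (303,71) and (347,59), as predicted for its underside at 152 mm. It is still, upright and over the mat.

```bash
python3 - <<'E'
from rig import ctrl
print(ctrl.finish_job())
E
```

```text
the job is handed in; nothing more can be done
None
```

The job is handed in, at about 32 s on the robot's clock. The left tin is the heavier one, and the gripper finished holding it over the nearest mat.

- **Lid:** I swung it open by the handle and let go just short of the stop. Later pictures show it leaning back and staying open.
- **Weighing:** I lifted each tin about 75 mm and held it still for over a second. The left read 4.4 N (about 430 g) and the right 2.4 N (about 230 g). Each was lowered until the floor carried it before I let go, and pictures showed both standing upright afterwards.
- **End pose:** The left tin is held still and upright. Its underside is about 152 mm above the counter, so 148 mm above the mat's top. It is centred over the mat 591 mm from the base; the two look-alike mats are 759 and 857 mm away.
- **Last checks:** The lighter tin stands in the open case. The oil can, socket and spanner were where they started. The driver and tape were outside my last crops and the arm never went near them. The held tin's lower corners matched their predicted pixels, and the weight reading was steady at 4.3 N.
- **Disagreements:** Heights from the two cameras came out about 5 mm too low compared with the given sizes. Their sideways positions differed by 2–5 mm, and I averaged them, so the tin may be a few millimetres off the mat's exact centre.

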